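# Set the reading magnifier's leg to its length mark and close the cam lever

### The job

Pull the sliding leg of the reading magnifier out until its pointer stands at the line of the brass length mark, with the cam lever still open. Then, holding the leg at the mark, slide the cam lever fully closed by squeezing it towards the leg's grip plate, and finish still holding the leg there, at the mark with the lever closed: do not let go, I will tighten the lock screw afterwards. Leave the book, the paste jar and the paperweight where they are.

Things in the scene. Friction and masses are not known exactly. Their poses are not given: they have to be found in the camera images.
- stand: Fixed magnifier stand: 150 mm square steel foot, pillar, level aluminium sleeve (top 62 mm high, 65 at its mouth). Origin on the desk beneath the leg's axis. x points along the leg the way it pulls out (from foot to lens), z up. Leg axis: y = 0, 51 mm high; sleeve mouth at x = -120 mm. A side rule runs along x at y = -66 mm (18 mm wide, top 49 mm high).
- leg (a joint): How far the sliding leg is out, m: 0 in, 0.150 fully out, along the stand's x. Steel rod, dark collar, at its end a 100 mm round level lens. A spring of about 3 N draws it in, plus about 1 N of friction, at every length and also with the lever closed (the lock screw is still loose): let go, it slides back in.
- grip_plate (a point): Centre of the leg's grip plate, 93 mm above the desk: a square-cornered upright aluminium plate fixed to the leg's collar, 10 mm thick along x, 28 mm wide along y, from 64 to 113 mm high. It is the one nearer the sleeve. This point's axes are those of the stand.
- lever_paddle (a point): Centre of the cam lever's paddle, 93 mm high: black, upright, round top, 10 mm thick along x, 28 mm wide along y, 64 to 119 mm above the desk, riding on the leg's collar on the lens side of the grip plate. Open, its centre is 34 mm from the grip plate's centre (44 mm over the outer faces); closed 20 mm (30 mm over the faces). Axes as the stand's.
- lever (a joint): Slide of the cam lever, m: 0 open (at the start), 0.014 closed at its stop; grows as the paddle nears the grip plate (the stand's -x). Stays where left; takes about 10 N: pushed alone it drives the leg in; a squeeze of both under 8 N holds the leg with the lever open, 20 to 40 N closes it. If both fingers close equally the leg shifts 7 mm along x in the hand: move back as much.
- pointer_tip (a point): Tip of the steel pointer that sticks out 53 mm sideways (-y of the stand) from the leg at the grip plate's place; 59 mm high. It has the same x along the leg as the grip plate's centre and moves with the leg.
- mark_line (a point): The length mark: middle line of a brass clip, 10 mm wide along x, 22 mm long along y, on the side rule, fixed for this job; 53 mm high. Its x axis is the stand's x. The leg is at the mark when pointer tip and mark line have the same x along the leg; it starts fully in, 50 to 125 mm short of it.
- book: Small blue book lying flat, 120 x 85 x 22 mm; bystander, origin at the centre of its underside.
- paste_jar: Glass jar with a white lid, 52 mm across, 55 mm high; bystander, origin at the centre of its underside.
- paperweight: Round marble paperweight, 60 mm across, 36 mm high; bystander, origin at the centre of its underside.

How it is judged:
On the way, in this order (a step that is already met when the one before it is completed fails the run):
1. the leg is held at the mark with the lever still open (x of pointer_tip in the frame of mark_line between -0.005 and 0.005 m and value of joint lever below 0.004 m and contact force between the fingers and leg above 0.8 N), for 0.2 s.
2. the lever is slid closed with the leg held at the mark (x of pointer_tip in the frame of mark_line between -0.005 and 0.005 m and value of joint lever above 0.0115 m and contact force between the fingers and leg above 0.8 N), for 0.2 s.
At the end, for the whole second after the job is handed in: The robot still holds the leg (finger force above 1.5 N) at rest with its pointer within 5 mm of the mark line along the leg, the cam lever is closed (joint above 0.0115 of 0.014 m), and book, jar and paperweight are within 20 mm of where they stood (x of pointer_tip in the frame of mark_line between -0.005 and 0.005 m and value of joint lever above 0.0115 m and contact force between the fingers and leg above 1.5 N and velocity of joint leg between -0.01 and 0.01 m/s and distance of each of book, paste_jar, paperweight from where it was at the start of the episode below 0.02 m); the arm keeps its last pose, push and grip.
It fails at once if the lever is closed (more than half way) with the leg more than 10 mm from the mark (value of joint lever above 0.007 m and (x of pointer_tip in the frame of mark_line above 0.01 m or x of pointer_tip in the frame of mark_line below -0.01 m)).
It fails at once if book pushed away (distance of book from where it was at the start of the episode above 0.02 m).
It fails at once if paste jar pushed away (distance of paste_jar from where it was at the start of the episode above 0.02 m).
It fails at once if paperweight pushed away (distance of paperweight from where it was at the start of the episode above 0.02 m).
It also fails if it takes over 51 s, if anything falls off the work surface, if the arm or the gripper's body presses on something with over 40 N, if the wrist force passes 120 N, or if a joint passes its speed limit or range.

### The arm

A 6-joint arm with a two-finger parallel gripper is mounted at the origin on the work surface. World frame = base frame: x ahead of the robot, y to its left, z up, the work surface at z = 0. Lengths are in m, angles in rad, forces in N, time in s.
With the tool pointing down it reaches from about 0.25 to 0.775 m from the base axis. Payload 8.9 kg.
Tool frame: the origin (TCP) lies at the very end of the fingers, on their centre line; the grasp point (between the pads) lies ctrl.grip_depth behind it (ctrl.grip_depth is the distance from the TCP to the grasp point, in m); z points along the fingers, y is the line along which they close (so a half turn about z gives the same grasp; the last joint's range is limited). The gripper opens to 85 mm and grips with 20 to 120 N. Pads are 22 mm wide; open, the fingers measure 114 mm over their backs; the gripper's body (76 mm by 85 mm) begins 54 mm behind the grasp point. The pads swing forward as they close: fully open they stand 13 mm farther back than shut.
Start: joints at [-1.243, 0.291, -0.153, 1.127, 0, 1.431], TCP at [0.236, -0.469, 0.231] pointing down, gripper open.
Joint ranges: [-2.52, 2.52], [-0.91, 1.74], [-1.3, 1.37], [-1.96, 2.02], [-1.52, 1.47], [-3.14, 3.14]. Speed limits (rad/s): [2.22, 2.22, 2.79, 3.14, 3.14, 3.14].

### API

Orientations are given as a unit quaternion [w, x, y, z].
In Python, from bench import ctrl, cams gives the robot as it stands.
- The arm moves only by the tool carry_out, never from a script. Its argument "steps" is a list that holds one entry, the list of rows, each a list of 7 numbers: the shift along the tool's x, y, z each as a share of 75 mm, from -1 to 1, then the turn, a rotation vector about the tool's x, y, z each as a share of 1.5 rad, from -1 to 1, then the closure, from 0 (fully open) to 1 (shut). A call has 1 to 8 rows; each row shifts and turns the commanded pose from where the row before left it, along the tool's axes as they then stand; what a row does not reach is not made up. A row lasts 1/12 s, in which the tool goes at most 41.7 mm and 7.16 degrees, less where a joint would pass 70% of its speed; a pose out of reach is approached as far as the arm can. A call with a number of a shift or a turn outside -1 to 1 is refused whole. A call with a gripper value outside its range is refused whole. The fingers move at their own pace and stop on an object; the grip force is fixed at half the most. Time passes only in rows, so rows that do not move let the fingers close. It gives the time, the measured TCP pose, the force, the opening and the grip force at its end, in the units of the state.
- ctrl.state(): the state, without advancing time (a new reading comes with each control period).
- cams.read_camera(name): name is "scene" or "top" or "wrist"; returns a dict with "img" (480x640x3 uint8, blue, green, red), "depth" (480x640 float32, m along the optical axis (not along the pixel's ray), 0 where there is no reading), "fx", "fy", "cx", "cy" (pixels), "R" (3x3) and "t" (3): a world point X has camera coordinates R X + t. Camera axes: x right, y down, z forward; pixel columns grow to the right and rows downward; lengths in m; the calibration is good to about 2 mm. A picture is of the moment at which its call begins.
- ctrl.hand_in(): hands the job in; it is judged then, once.
The state is a dict: "time": time; "joint_pos": joint angles; "qvel": joint speeds; "effort": joint torques, N m; "ee_pos": TCP position; "tool_rot": TCP orientation; "ft_force": force on the tool from outside, world axes, zero at the start; "ft_torque": the same for the moment, N m; "finger_gap": finger opening in m; "grip_force": force on a finger pad.
Only numpy, scipy, OpenCV 4.12 (cv2) and the standard library are available. Lean on these libraries where they do the work, as an engineer would, in place of code of your own. Each camera call takes 0.05 s, during which the arm holds its last target. There are 200 camera calls.

## Working session

There is one attempt and no reset: what is moved stays moved. The work goes in short steps, Python scripts to look and compute and a tool call to move; the robot and the scene stay as the last step left them, time stands still between calls to the robot, and variables do not carry over. Pictures are saved under pics/ and viewed, at most 10 in all, crops included, and the job is handed in when it is done.

Besides the shell and the picture viewer there is one more tool, called in YAML: its name, and indented under it one key for each argument. carry_out: Moves the arm, as the interface text tells. Shift numbers are shares of 75 mm and turn numbers shares of 1.5 rad, none past 1 either way. Its arguments: {"type":"object","properties":{"steps":{"type":"array"}},"required":["steps"]}

```bash
mkdir -p pics; ls
python3 - <<'E'
from bench import ctrl,cams
import cv2,numpy as np
s=ctrl.state();print({k:np.round(v,3) for k,v in s.items()},ctrl.grip_depth)
for n in("scene","top"):
    c=cams.read_camera(n);cv2.imwrite(f"pics/{n}0.png",c["img"]);np.savez(f"pics/{n}0.npz",**c)
    print(n,-c["R"].T@c["t"],c["R"].round(2).tolist())
E
```

```text
pics
{'time': np.float64(0.0), 'joint_pos': array([-1.243,  0.291, -0.154,  1.127, -0.   ,  1.432]), 'qvel': array([-0.   ,  0.   ,  0.001, -0.   ,  0.001,  0.001]), 'effort': array([ 3.0000e-03, -5.3715e+01,  3.3137e+01,  1.6000e-02, -0.0000e+00,
        0.0000e+00]), 'ee_pos': array([ 0.236, -0.468,  0.231]), 'tool_rot': array([-0.001,  0.973,  0.231, -0.   ]), 'ft_force': array([ 0.009, -0.386, -0.589]), 'ft_torque': array([-0.033, -0.046, -0.017]), 'grip_force': np.float64(0.0), 'finger_gap': np.float64(0.086)} 0.0187
scene [ 0.94591387 -0.28906055  0.67507165] [[0.72, 0.7, -0.02], [0.52, -0.55, -0.65], [-0.47, 0.46, -0.76]]
top [0.48711451 0.04738337 0.91937585] [[0.01, -1.0, -0.03], [-0.99, -0.01, -0.15], [0.15, 0.03, -0.99]]
```

View pics/top0.png

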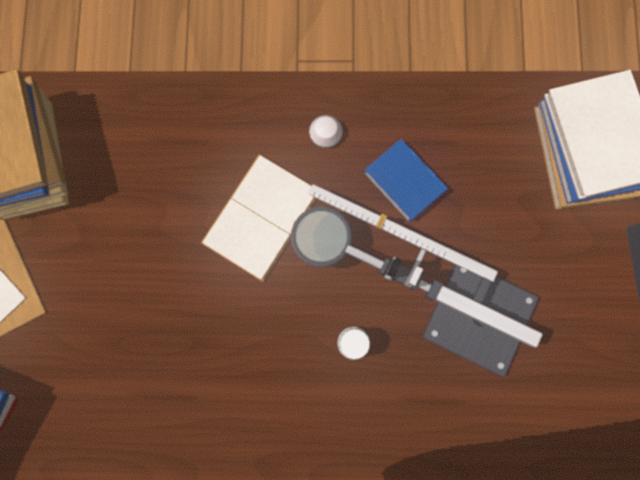

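View pics/scene0.png

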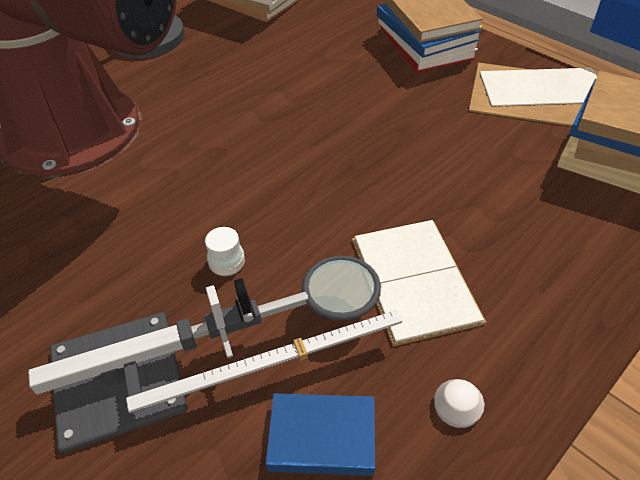

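The top view shows the stand with its sleeve from (540,340) to (432,290), and the lens at (321,236). The plate is near (416,274), the black paddle near (391,267), and the brass clip at (382,220). The scene view shows the same: plate at (218,320), paddle at (243,298), clip at (300,348).

```bash
cat > h.py <<'E'
import numpy as np,cv2
def cast(c,u,v,z):
    R,t=c["R"],c["t"];d=R.T@np.array([(u-c["cx"])/c["fx"],(v-c["cy"])/c["fy"],1]);o=-R.T@t
    return o+d*(z-o[2])/d[2]
def cloud(c):
    v,u=np.mgrid[:480,:640];D=c["depth"]
    P=np.stack([(u-c["cx"])/c["fx"]*D,(v-c["cy"])/c["fy"]*D,D],-1)
    return (P-c["t"])@c["R"]
E
python3 - <<'E'
from h import *
for n in("top","scene"):
    c=dict(np.load(f"pics/{n}0.npz"));im=c["img"];P=cloud(c);hsv=cv2.cvtColor(im,cv2.COLOR_BGR2HSV)
    H,S,V=cv2.split(hsv);Z=P[...,2]
    box=np.zeros((480,640),bool)
    if n=="top": box[185:355,290:545]=1
    else: box[240:420,20:410]=1
    br=box&(H>15)&(H<30)&(S>110)&(V>120)&(Z>.035)
    k,l,st,ce=cv2.connectedComponentsWithStats(br.astype(np.uint8));i=1+st[1:,4].argmax();print(n,"brass",st[i],ce[i],cast(c,*ce[i],.053))
    # rule
    r=box&(V>150)&(S<60)&(abs(Z-.049)<.007)
    k,l,st,ce=cv2.connectedComponentsWithStats(r.astype(np.uint8))
    for j in np.argsort(-st[1:,4])[:3]+1:
        q=np.argwhere(l==j)[:,::-1].astype(np.float32);rc=cv2.minAreaRect(q);bp=cv2.boxPoints(rc)
        print("rule?",st[j],[cast(c,*p,.049).round(4).tolist() for p in bp])
    # tall
    t=box&(Z>.075)&(Z<.13)
    for nm,m in(("plate",t&(V>110)),("paddle",t&(V<80))):
        k,l,st,ce=cv2.connectedComponentsWithStats(m.astype(np.uint8))
        for j in np.argsort(-st[1:,4])[:2]+1: print(nm,st[j],ce[j],P[l==j].mean(0).round(4),P[l==j].min(0).round(3),P[l==j].max(0).round(3))
    # sleeve top
    m=box&(V>150)&(S<60)&(abs(Z-.062)<.005)
    k,l,st,ce=cv2.connectedComponentsWithStats(m.astype(np.uint8))
    j=1+st[1:,4].argmax();q=np.argwhere(l==j)[:,::-1].astype(np.float32);print("sleeve",st[j],[cast(c,*p,.062).round(4).tolist() for p in cv2.boxPoints(cv2.minAreaRect(q))])
E
```

```text
top brass [376 214  11  15  73] [381.19178082 220.50684932] [ 0.65322586 -0.04679513  0.053     ]
rule? [ 296  211   50   50 1723] [[0.6694, 0.0963, 0.049], [0.6699, 0.0135, 0.049], [0.5867, 0.0134, 0.049], [0.586, 0.095, 0.049]]
rule? [ 382  219  115   62 1361] [[0.6412, -0.0469, 0.049], [0.6586, -0.0552, 0.049], [0.5705, -0.2373, 0.049], [0.5537, -0.2287, 0.049]]
rule? [309 185  71  41 809] [[0.6997, 0.0768, 0.049], [0.7173, 0.0689, 0.049], [0.6628, -0.0449, 0.049], [0.6456, -0.0369, 0.049]]
plate [406 266  17  20 182] [414.13736264 275.92307692] [ 0.5563 -0.0909  0.1065] [ 0.543 -0.102  0.076] [ 0.571 -0.082  0.117]
plate [387 275   3   3   5] [387.8 275.8] [ 0.5587 -0.054   0.0765] [ 0.557 -0.056  0.076] [ 0.56  -0.053  0.077]
paddle [387 258  15  19 152] [394.34868421 266.91447368] [ 0.5695 -0.06    0.1113] [ 0.557 -0.07   0.075] [ 0.584 -0.052  0.122]
paddle [384 273   1   1   1] [384. 273.] [ 0.5633 -0.0482  0.0751] [ 0.563 -0.048  0.075] [ 0.563 -0.048  0.075]
sleeve [ 437  286  105   61 1622] [[0.524, -0.132, 0.062], [0.5456, -0.1428, 0.062], [0.47, -0.3002, 0.062], [0.449, 
[... 343 characters left out ...]
0.0574, 0.049], [0.5732, -0.2396, 0.049]]
rule? [ 302  310  101   42 1253] [[0.6462, -0.039, 0.049], [0.7038, 0.0764, 0.049], [0.7206, 0.0642, 0.049], [0.6634, -0.0487, 0.049]]
plate [206 285  18  38 326] [214.69018405 303.47239264] [ 0.5643 -0.0976  0.1032] [ 0.544 -0.105  0.075] [ 0.573 -0.085  0.116]
plate [245 314   6   3   9] [247.55555556 315.11111111] [ 0.5884 -0.0718  0.0759] [ 0.586 -0.075  0.075] [ 0.591 -0.069  0.077]
paddle [234 278  17  37 336] [242.41369048 295.54166667] [ 0.5797 -0.068   0.1038] [ 0.558 -0.075  0.075] [ 0.588 -0.057  0.12 ]
sleeve [  29  325  151   62 2572] [[0.4503, -0.2958, 0.062], [0.5257, -0.1361, 0.062], [0.5488, -0.1458, 0.062], [0.4736, -0.3018, 0.062]]
```

Both views agree. The leg axis is at about 64.4° in world, the plate–paddle spacing is 34.5 mm and the rule offset is 65 mm, all matching the sizes given. The mark is about 81 mm out. I'll turn the tool so its y lies along the leg, then go to hover.

carry_out:
  steps:
    - [[0,0,0,0,0,-0.08,0],[0,0,0,0,0,-0.08,0],[0,0,0,0,0,-0.08,0],[0,0,0,0,0,-0.08,0],[0,0,0,0,0,-0.08,0],[0,0,0,0,0,-0.08,0],[0,0,0,0,0,-0.08,0],[0,0,0,0,0,-0.08,0]]

```text
time: 0.77
ee_pos: [0.2362, -0.4686, 0.231]
tool_rot: [-0.0, 0.754, 0.657, 0.0]
ft_force: [-0.5, -0.5, 0.4]
finger_gap: 0.0854
grip_force: 0.0
```

carry_out:
  steps:
    - [[0,0,0,0,0,-0.08,0],[0,0,0,0,0,-0.08,0],[0,0,0,0,0,-0.08,0],[0,0,0,0,0,-0.08,0],[0,0,0,0,0,-0.08,0],[0,0,0,0,0,-0.08,0],[0,0,0,0,0,-0.08,0],[0,0,0,0,0,-0.08,0]]

```text
time: 1.43
ee_pos: [0.2362, -0.4686, 0.231]
tool_rot: [-0.0, 0.366, 0.931, 0.0]
ft_force: [-1.0, 0.2, -0.1]
finger_gap: 0.0856
grip_force: 0.0
```

carry_out:
  steps:
    - [[0,0,0,0,0,-0.08,0],[0,0,0,0,0,-0.08,0],[0,0,0,0,0,-0.046,0],[0,0,0,0,0,0,0]]

```text
time: 1.77
ee_pos: [0.2362, -0.4686, 0.231]
tool_rot: [-0.0, 0.22, 0.976, 0.0]
ft_force: [0.2, -0.9, -0.3]
finger_gap: 0.0851
grip_force: 0.0
```

carry_out:
  steps:
    - [[-0.1,0.4,0,0,0,0,0],[-0.1,0.4,0,0,0,0,0],[-0.1,0.4,0,0,0,0,0],[-0.1,0.4,0,0,0,0,0],[-0.1,0.4,0,0,0,0,0],[-0.1,0.4,0,0,0,0,0],[-0.1,0.4,0,0,0,0,0],[-0.1,0.4,0,0,0,0,0]]

```text
time: 2.43
ee_pos: [0.3945, -0.2768, 0.2312]
tool_rot: [-0.0, 0.223, 0.975, 0.0]
ft_force: [0.3, -0.9, 1.4]
finger_gap: 0.0856
grip_force: 0.0
```

carry_out:
  steps:
    - [[-0.1,0.4,0,0,0,0,0],[-0.1,0.4,0,0,0,0,0],[-0.1,0.4,0,0,0,0,0],[-0.1,0.4,0,0,0,0,0],[-0.1,0.4,0,0,0,0,0],[-0.1,0.4,0,0,0,0,0],[-0.1,0.2,0,0,0,0,0],[0,0,0,0,0,0,0]]

```text
time: 3.1
ee_pos: [0.5272, -0.1225, 0.2309]
tool_rot: [0.0, 0.221, 0.975, 0.0]
ft_force: [-1.2, 0.3, 0.4]
finger_gap: 0.0853
grip_force: 0.0
```

carry_out:
  steps:
    - [[-0.095,0.26,0,0,0,0,0],[-0.095,0.26,0,0,0,0,0],[0,0.25,0,0,0,0,0],[0,0,0,0,0,0,0]]

```text
time: 3.43
ee_pos: [0.5638, -0.0771, 0.2309]
tool_rot: [-0.0, 0.221, 0.975, 0.0]
ft_force: [0.2, 0.3, 0.4]
finger_gap: 0.0851
grip_force: 0.0
```

Run:
```python
from bench import ctrl,cams
from h import *
print(ctrl.state()["ee_pos"])
c=cams.read_camera("wrist");np.savez("pics/w1.npz",**c);cv2.imwrite("pics/w1.png",c["img"]);print(-c["R"].T@c["t"],c["R"].round(2).tolist())
```

```text
[ 0.56375788 -0.07710332  0.23088233]
[ 0.50560149 -0.04922109  0.37513222] [[0.43, 0.9, 0.0], [0.87, -0.42, 0.26], [0.23, -0.11, -0.97]]
```

View pics/w1.png

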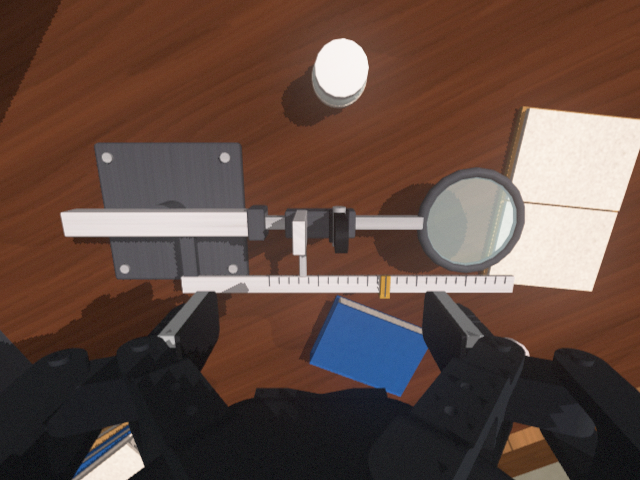

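The wrist view looks straight along the leg. It shows the plate top at (300,232), the paddle at (341,230), the pointer at (304,265) and the clip at (385,288). Next I'll measure these in tool axes.

```bash
cat >> h.py <<'E'
def meas(c,ee,q):
    from scipy.spatial.transform import Rotation as Rt
    M=Rt.from_quat(np.r_[q[1:],q[0]]).as_matrix();X,Y=M[:,0],M[:,1]
    im=c["img"];H,S,V=cv2.split(cv2.cvtColor(im,cv2.COLOR_BGR2HSV));P=cloud(c);Z=P[...,2]
    f=lambda p:((p-ee)@Y*1e3).round(1)
    br=((H>15)&(H<32)&(S>110)&(V>110)&(abs(Z-.053)<.012)).astype(np.uint8);k,l,st,ce=cv2.connectedComponentsWithStats(br);i=1+st[1:,4].argmax()
    b=cast(c,*ce[i],.053);o={"brass":(f(b),st[i].tolist())}
    # pointer: bright strip between collar and rule, height ~59 mm
    u,v=np.meshgrid(np.arange(640),np.arange(480))
    A=(P-ee)@X
    lat=(P-b)@X # clip is at stand y ~ -66: pointer spans y -20..-50
    m=(abs(Z-.058)<.006)&(lat>.021)&(lat<.042)&(V>90)&(S<60)
    k,l,st,ce=cv2.connectedComponentsWithStats(m.astype(np.uint8))
    o["pointer"]=[(f(cast(c,*ce[j],.059)),st[j].tolist()) for j in np.argsort(-st[1:,4])[:3]+1]
    return o
E
python3 - <<'E'
from h import *
from bench import ctrl
c=dict(np.load("pics/w1.npz"));s=ctrl.state();ee,q=s["ee_pos"],s["tool_rot"]
print(meas(c,ee,q))
from scipy.spatial.transform import Rotation as Rt
M=Rt.from_quat(np.r_[q[1:],q[0]]).as_matrix()
for n,u,v,z in(("plate top",300,232,.113),("plate top L",293,232,.113),("R",307,232,.113),("y+",300,211,.113),("y-",300,253,.113),("paddle top",341,215,.119),("lens",472,220,.051)):
    print(n,((cast(c,u,v,z)-ee)@M*1e3).round(1))
cv2.imwrite("pics/w1c.png",cv2.resize(c["img"][190:310,240:400],None,fx=5,fy=5,interpolation=cv2.INTER_NEAREST))
E
```

```text
{'brass': (np.float64(64.8), [380, 275, 6, 23, 106]), 'pointer': [(np.float64(146.9), [428, 247, 85, 23, 1349]), (np.float64(-15.1), [299, 254, 8, 16, 107])]}
plate top [  0.8 -14.3 117.9]
plate top L [  0.8 -19.8 117.9]
R [  0.8  -8.8 117.9]
y+ [ 17.6 -14.1 117.9]
y- [-16.5 -14.6 117.9]
paddle top [ 15.6  17.5 111.9]
lens [ -2.2 148.9 179.9]
```

View pics/w1c.png

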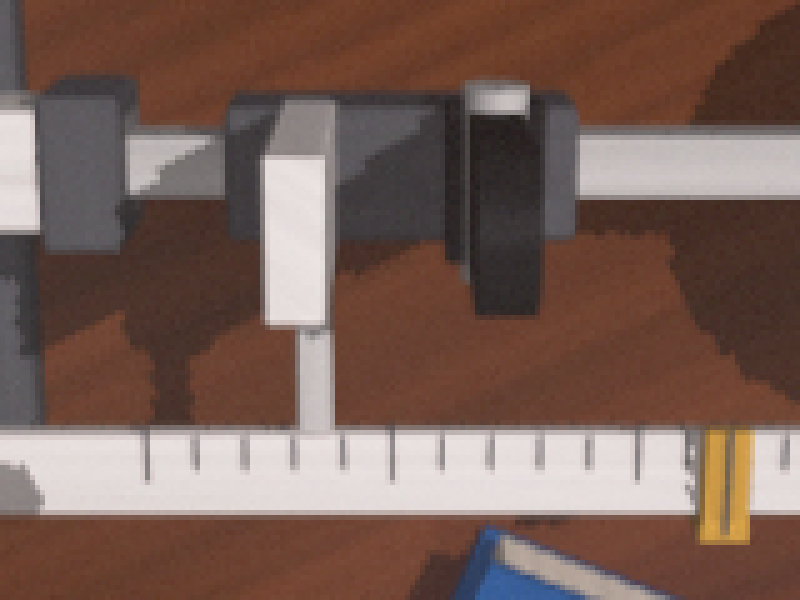

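The crop shows the pointer at u≈303, the clip line at u≈385, the plate at 293–306 and the paddle at 334–348. That puts the travel needed at about 80 mm. I'll descend with the fingers partly closed, spanning both parts with clearance.

carry_out:
  steps:
    - [[-0.04,0.02,0.3,0,0,0,0.3],[0,0,0.3,0,0,0,0.3],[0,0,0.3,0,0,0,0.3],[0,0,0.1,0,0,0,0.3],[0,0,0,0,0,0,0.3],[0,0,0,0,0,0,0.3]]

```text
time: 3.98
ee_pos: [0.5662, -0.0795, 0.1569]
tool_rot: [-0.0, 0.222, 0.975, -0.0]
ft_force: [0.6, -0.4, 0.6]
finger_gap: 0.0596
grip_force: 0.0
```

Run:
```python
from bench import ctrl,cams
from h import *
print(ctrl.state()["ee_pos"])
c=cams.read_camera("wrist");cv2.imwrite("pics/w2.png",c["img"])
```

```text
[ 0.56621227 -0.07949746  0.15686614]
```

View pics/w2.png

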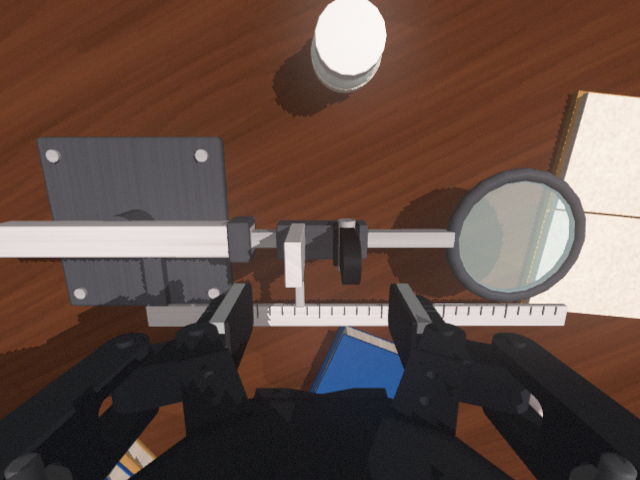

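Pads are at u≈250 and 392, and the plate and paddle lie between them (286–361), so it is well centred. I'll descend.

carry_out:
  steps:
    - [[0,0.03,0.2,0,0,0,0.3],[0,0,0.2,0,0,0,0.3],[0,0,0.2,0,0,0,0.3],[0,0,0.2,0,0,0,0.3],[0,0,0.2,0,0,0,0.3],[0,0,0.16,0,0,0,0.3],[0,0,0,0,0,0,0.3],[0,0,0,0,0,0,0.3]]

```text
time: 4.7
ee_pos: [0.5679, -0.0771, 0.0703]
tool_rot: [0.0, 0.221, 0.975, -0.0]
ft_force: [0.2, 0.5, -0.2]
finger_gap: 0.0597
grip_force: 0.0
```

Run:
```python
from bench import ctrl,cams
from h import *
s=ctrl.state();print(s["ee_pos"],s["ft_force"])
c=cams.read_camera("wrist");cv2.imwrite("pics/w3.png",c["img"])
```

```text
[ 0.56789066 -0.07708213  0.07026398] [ 0.1627154   0.45400068 -0.15998758]
```

View pics/w3.png

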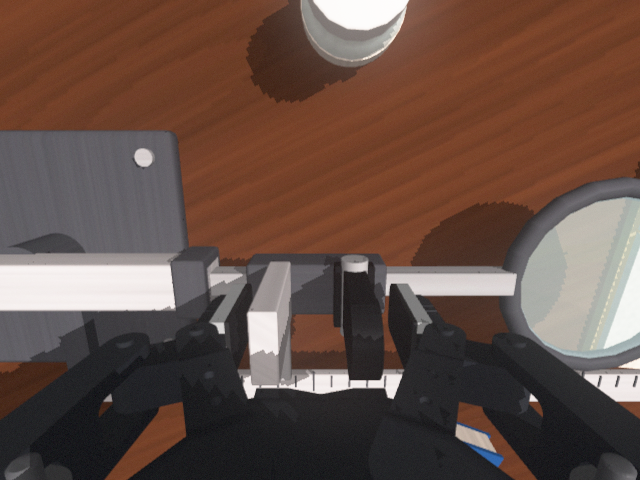

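Descended, with both pads beside the plate (252–290) and paddle (345–382) and small gaps on each side. I'll narrow to about 50 mm without squeezing, then pull with the rear finger only.

carry_out:
  steps:
    - [[0,0,0,0,0,0,0.41],[0,0,0,0,0,0,0.41],[0,0.04,0,0,0,0,0.41],[0,0.04,0,0,0,0,0.41],[0,0.04,0,0,0,0,0.41],[0,0,0,0,0,0,0.41]]

```text
time: 5.25
ee_pos: [0.5719, -0.0684, 0.0696]
tool_rot: [0.0, 0.221, 0.975, -0.0]
ft_force: [-1.0, -2.5, 1.6]
finger_gap: 0.0503
grip_force: 1.0
```

carry_out:
  steps:
    - [[0,0.1,0,0,0,0,0.41],[0,0.14,0,0,0,0,0.41],[0,0.14,0,0,0,0,0.41],[0,0.14,0,0,0,0,0.41],[0,0.14,0,0,0,0,0.41],[0,0.1,0,0,0,0,0.41],[0,0.05,0,0,0,0,0.41],[0,0,0,0,0,0,0.41]]

```text
time: 5.92
ee_pos: [0.5978, -0.0127, 0.0691]
tool_rot: [-0.0, 0.22, 0.975, 0.0]
ft_force: [-0.1, -1.4, 0.1]
finger_gap: 0.0502
grip_force: 1.0
```

Run:
```python
from bench import ctrl,cams
from h import *
s=ctrl.state();print(s["ee_pos"],s["ft_force"],s["grip_force"],s["finger_gap"])
ims=[]
for n in("wrist","scene"):
    c=cams.read_camera(n);np.savez(f"pics/{n}4.npz",**c);ims.append(c["img"])
cv2.imwrite("pics/m4.png",np.hstack([cv2.resize(ims[0],(400,300)),cv2.resize(ims[1][230:410,160:400],(400,300))]))
```

```text
[ 0.59776587 -0.01269789  0.06911904] [-0.08821714 -1.3625986   0.14205102] 1.0355870425701141 0.0502301931020593
```

View pics/m4.png

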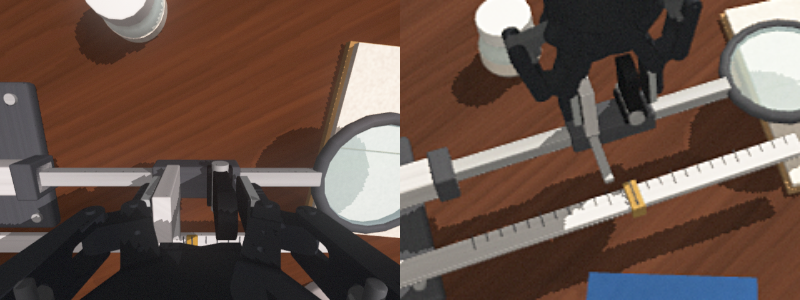

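The leg is being pulled by the rear finger alone, with a paddle gap in front. In the scene crop the pointer tip is at full-frame pixel (285,338), just short of the clip at (301,348). Next I'll compute what's left.

```bash
cat >> h.py <<'E'
D=np.array([.4320,.9019,0]);N=np.array([-.9019,.4320,0])
def scene_gap(c):
    """mm from pointer tip to mark line along the leg, scene view; None parts if unseen"""
    H,S,V=cv2.split(cv2.cvtColor(c["img"],cv2.COLOR_BGR2HSV));P=cloud(c);Z=P[...,2]
    m=((H>15)&(H<32)&(S>110)&(V>110)&(abs(Z-.053)<.015)).astype(np.uint8);m[:240]=0;m[420:]=0;m[:,:200]=0;m[:,420:]=0
    k,l,st,ce=cv2.connectedComponentsWithStats(m);i=1+st[1:,4].argmax();b=cast(c,*ce[i],.053)
    lat=(P-b)@N;s=(P-b)@D
    q=(abs(Z-.059)<.009)&(lat>.018)&(lat<.045)&(abs(s)<.1)&(V>85)&(S<80)
    k,l,st,ce=cv2.connectedComponentsWithStats(q.astype(np.uint8))
    return b.round(4),[((b-cast(c,*ce[j],.059))@D*1e3,((b-cast(c,*ce[j],.059))@N*1e3).round(1),ce[j].round(1),st[j].tolist()) for j in np.argsort(-st[1:,4])[:3]+1]
E
python3 - <<'E'
from h import *
for n in("scene0","scene4"):
    c=dict(np.load(f"pics/{n}.npz"));print(n,*scene_gap(c))
    for p in((284.8,338),) if n=="scene4" else ((231,355),): print("tip",(scene_gap(c)[0]-cast(c,*p,.059))@np.c_[D,N]*1e3)
E
```

```text
scene0 [ 0.6575 -0.0515  0.053 ] [(np.float64(-72.83149892373078), np.float64(-31.7), array([347.3, 307.5]), [319, 296, 50, 21, 532]), (np.float64(81.91812369352603), np.float64(-30.3), array([227.1, 346.7]), [222, 337, 11, 21, 118])]
tip [ 80.3198861  -17.64831999]
scene4 [ 0.6579 -0.0516  0.053 ] [(np.float64(13.102286694504663), np.float64(-30.4), array([282.2, 329.4]), [277, 320, 12, 20, 115])]
tip [ 13.83422136 -17.70080158]
```

carry_out:
  steps:
    - [[0,0.05,0,0,0,0,0.41],[0,0.06,0,0,0,0,0.41],[0,0.04,0,0,0,0,0.41],[0,0.01,0,0,0,0,0.41],[0,0,0,0,0,0,0.41],[0,0,0,0,0,0,0.41]]

```text
time: 6.52
ee_pos: [0.6025, -0.0027, 0.0691]
tool_rot: [-0.0, 0.221, 0.975, 0.0]
ft_force: [-1.3, -1.4, -1.4]
finger_gap: 0.0501
grip_force: 1.1
```

Run:
```python
from bench import ctrl,cams
from h import *
s=ctrl.state();print(s["ee_pos"],s["ft_force"],s["grip_force"],s["finger_gap"])
ims=[]
for n in("wrist","scene"):
    c=cams.read_camera(n);np.savez(f"pics/{n}5.npz",**c);ims.append(c["img"])
print(*scene_gap(c))
cv2.imwrite("pics/m5.png",np.hstack([cv2.resize(ims[0][330:450,220:380],(400,300)),cv2.resize(ims[1][300:375,260:360],(400,300),interpolation=cv2.INTER_NEAREST)]))
```

```text
[ 0.6024547  -0.00273899  0.06908046] [-1.25142523 -1.40717781 -1.44958181] 1.077135130763054 0.05007883051257559
[ 0.6581 -0.0518  0.053 ] [(np.float64(1.6049730469173007), np.float64(-30.8), array([291.1, 326.5]), [286, 316, 11, 21, 114])]
```

View pics/m5.png

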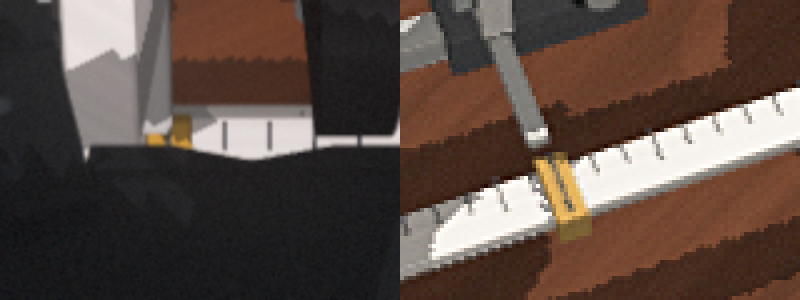

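The pointer tip is at about scene pixel (294.5,333), and the mark line runs from (298.3,340) to (303.3,352), so they are nearly in line. I'll compute the residual with the actual line.

Run:
```python
from h import *
c=dict(np.load("pics/scene5.npz"))
for z in(.0535,):
    a,b=cast(c,298.25,340,z),cast(c,303.25,352,z);print("line",a@D*1e3,b@D*1e3,a@N,b@N)
for p in((291.1,326.5),(294.5,333),):
    for z in(.059,.062): print(p,z,cast(c,*p,z)@D*1e3)
c=dict(np.load("pics/wrist5.npz"))
# wrist: plate/pointer hidden; brass patch seen
```

```text
line 238.9153661065129 239.2289617042352 -0.6030442528963728 -0.6209139987450073
(291.1, 326.5) 0.059 236.00527108756452
(291.1, 326.5) 0.062 235.5763882287045
(294.5, 333) 0.059 236.97977113605634
(294.5, 333) 0.062 236.54614288736963
```

About 2 mm short. I'll creep forward 2 mm and hold, to complete the first step.

carry_out:
  steps:
    - [[0,0.03,0,0,0,0,0.41],[0,0,0,0,0,0,0.41],[0,0,0,0,0,0,0.41],[0,0,0,0,0,0,0.41],[0,0,0,0,0,0,0.41],[0,0,0,0,0,0,0.41]]

```text
time: 7.12
ee_pos: [0.6036, -0.0009, 0.0693]
tool_rot: [-0.0, 0.221, 0.975, 0.0]
ft_force: [-2.2, -2.5, -0.7]
finger_gap: 0.0506
grip_force: 1.2
```

Run:
```python
from bench import ctrl,cams
from h import *
s=ctrl.state();print(s["ee_pos"]@D,s["ft_force"]@D,s["grip_force"],s["finger_gap"])
c=cams.read_camera("scene");print(*scene_gap(c))
```

```text
0.2599250122468479 -3.1856406091508718 1.1859339103102684 0.05058926406364844
[ 0.6581 -0.0517  0.053 ] [(np.float64(-0.4875183574480999), np.float64(-30.5), array([292.8, 326.1]), [287, 317, 12, 20, 111])]
```

The leg is at the mark, within about 1 mm, pressed with about 3 N and the lever open. Now I'll close the fingers in step with moving back, 2 mm of gap and 1 mm back per row.

carry_out:
  steps:
    - [[0,-0.0133,0,0,0,0,0.434],[0,-0.0133,0,0,0,0,0.457],[0,-0.0133,0,0,0,0,0.48],[0,-0.0133,0,0,0,0,0.504],[0,0,0,0,0,0,0.504]]

```text
time: 7.58
ee_pos: [0.6022, -0.0047, 0.0701]
tool_rot: [0.0, 0.221, 0.975, 0.0]
ft_force: [-5.2, -1.3, 6.9]
finger_gap: 0.0427
grip_force: 17.3
```

```bash
cat > chk.py <<'E'
from bench import ctrl,cams
from h import *
s=ctrl.state();e=s["ee_pos"]@D;g=s["finger_gap"];print("ee",e,"F",s["ft_force"],"grip",s["grip_force"],"gap",g,"rear+5 (want .2396)",e-g/2+.005)
c=cams.read_camera("scene");print(*scene_gap(c))
E
python3 chk.py
```

```text
ee 0.255922062570519 F [-5.15287699 -1.32673401  6.93309875] grip 17.310693317790538 gap 0.04269687960767944 rear+5 (want .2396) 0.23957362276667932
[ 0.6582 -0.0518  0.053 ] [(np.float64(-0.3189355208774742), np.float64(-30.8), array([292.7, 326.1]), [287, 316, 12, 21, 110])]
```

Tracking is exact. I'll continue closing.

carry_out:
  steps:
    - [[0,-0.0133,0,0,0,0,0.527],[0,-0.0133,0,0,0,0,0.55],[0,-0.0133,0,0,0,0,0.574],[0,0,0,0,0,0,0.574]]

```text
time: 7.97
ee_pos: [0.601, -0.0072, 0.0708]
tool_rot: [0.001, 0.221, 0.975, 0.0]
ft_force: [-6.1, -0.3, 14.2]
finger_gap: 0.037
grip_force: 17.6
```

```bash
python3 chk.py
```

```text
ee 0.25309602634661865 F [-6.11654188 -0.333271   14.21568158] grip 17.620913266728166 gap 0.03696518547197858 rear+5 (want .2396) 0.23961343361062937
[ 0.6582 -0.052   0.053 ] [(np.float64(-0.6659807851370423), np.float64(-30.8), array([292.8, 326.1]), [287, 317, 12, 20, 113])]
```

carry_out:
  steps:
    - [[0,-0.0133,-0.01,0,0,0,0.597],[0,-0.0133,-0.01,0,0,0,0.62],[0,-0.0133,-0.01,0,0,0,0.643],[0,-0.005,0,0,0,0,0.66],[0,0,0,0,0,0,0.68],[0,0,0,0,0,0,0.68]]

```text
time: 8.52
ee_pos: [0.5995, -0.0103, 0.0718]
tool_rot: [0.0, 0.221, 0.975, 0.0]
ft_force: [-3.2, -3.6, 3.6]
finger_gap: 0.0283
grip_force: 62.6
```

```bash
python3 chk.py
```

```text
ee 0.24968730416462648 F [-3.19415945 -3.60058064  3.55736508] grip 62.59845197782852 gap 0.02832210953789294 rear+5 (want .2396) 0.24052624939568001
[ 0.6581 -0.0516  0.053 ] [(np.float64(-0.8563544111815039), np.float64(-30.6), array([293.1, 325.9]), [288, 317, 12, 19, 111])]
```

The gap is at the stop (about 30 mm over the faces) with 62 N grip, and the leg is still at the mark. I'll hold briefly and take a last look.

carry_out:
  steps:
    - [[0,0,0,0,0,0,0.68],[0,0,0,0,0,0,0.68],[0,0,0,0,0,0,0.68],[0,0,0,0,0,0,0.68],[0,0,0,0,0,0,0.68],[0,0,0,0,0,0,0.68]]

```text
time: 9.07
ee_pos: [0.5995, -0.0103, 0.0717]
tool_rot: [0.0, 0.221, 0.975, 0.0]
ft_force: [-1.0, -2.4, 5.4]
finger_gap: 0.0288
grip_force: 63.2
```

```bash
cat >> chk.py <<'E'
w=cams.read_camera("wrist")["img"];cv2.imwrite("pics/m9.png",np.hstack([cv2.resize(w,(400,300)),cv2.resize(c["img"][270:375,250:390],(400,300))]))
E
python3 chk.py
```

```text
ee 0.24968484291103554 F [-1.00340594 -2.43075595  5.43407205] grip 63.170219430467114 gap 0.0287775362985598 rear+5 (want .2396) 0.24029607476175566
[ 0.6581 -0.0518  0.053 ] [(np.float64(-0.9478821121681053), np.float64(-30.8), array([293.1, 325.9]), [288, 317, 12, 19, 113])]
```

View pics/m9.png

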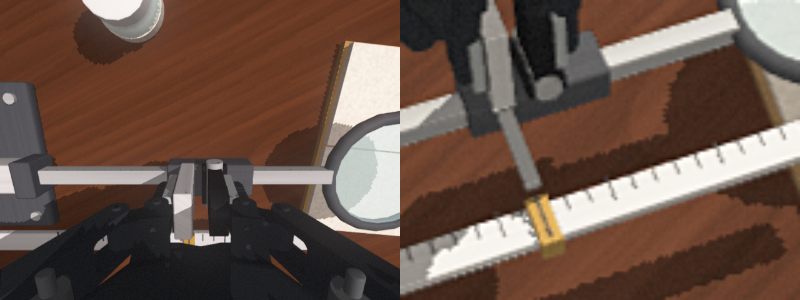

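The pads hold the plate and paddle close together (wrist view, x≈175–225). The pointer tip at (532,185) lines up with the clip's centre line at (545,220), and the bystanders weren't touched. Handing in.

```bash
python3 -c "
from bench import ctrl
print(ctrl.hand_in())"
```

```text
the job is handed in; nothing more can be done
None
```

The job is handed in (no verdict came back): the leg is held within about 1 mm of the brass mark, the cam lever is squeezed closed to its stop, and the gripper is still holding at about 63 N; I never touched the book, jar or paperweight.

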